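# Start a bench shaker at its rocker bank with a clean stylus

### The arm

A 7-joint arm with a two-finger parallel gripper is mounted at the origin on the work surface. World frame = base frame: x ahead of the robot, y to its left, z up, the work surface at z = 0. Lengths are in m, angles in rad, forces in N, time in s.
With the tool pointing down it reaches from about 0.4 to 0.85 m from the base axis. Payload 10.4 kg.
Tool frame: the origin (TCP) lies on the front face of the gripper's body, between the roots of the fingers; the fingertips stand 73 mm ahead of it and the grasp point (between the pads) lies 54 mm ahead of it; z points along the fingers, y is the line along which they close (so a half turn about z gives the same grasp; the last joint's range is limited). The gripper opens to 85 mm and grips with 20 to 120 N. Pads are 22 mm wide; open, the fingers measure 114 mm over their backs; the gripper's body (76 mm by 85 mm) begins 54 mm behind the grasp point. The pads swing forward as they close: fully open they stand 13 mm farther back than shut.
Start: joints at [1.088, 0.332, -0.065, 1.46, 0.022, 1.35, -0.088], TCP at [0.277, -0.56, 0.304] pointing down, gripper open.
Joint ranges: [-2.6, 2.6], [-0.5, 2.12], [-1.47, 1.34], [0.16, 2.42], [-1.27, 4.41], [0.06, 2.06], [-2.6, 2.6]. Speed limits (rad/s): [2.22, 2.22, 2.79, 2.79, 3.14, 3.14, 3.14].

### API

Orientations are given as a unit quaternion [x, y, z, w].
In Python, from workcell import manip gives the robot as it stands.
- The arm moves only by the shell command python3 -m jog 'ROWS' [FORCE]. ROWS is JSON, a list of rows, each an object with "grip": the gripper command: -1 is fully open, 1 is shut, values between are in proportion; "slide": the shift along the tool's x, y, z in cm, a list of three; "yaw": the turn about the tool's z in rad. A call has 1 to 8 rows; each row shifts and turns the commanded pose from where the row before left it, along the tool's axes as they then stand; what a row does not reach is not made up. A row lasts 1/10 s, in which the tool goes at most 50 mm and 8.59 degrees, less where a joint would pass 70% of its speed; a pose out of reach is approached as far as the arm can. A call with a gripper value outside its range is refused whole. The fingers move at their own pace and stop on an object; FORCE is the grip in N (left out, the last holds). Time passes only in rows, so rows that do not move let the fingers close. It gives the time, the measured TCP pose, the force, the opening and the grip force at its end, in the units of the state.
- manip.get_obs(): the state, without advancing time (a new reading comes with each control period).
- manip.camera(name): name is "scene" or "top"; returns the picture (480x640x3 uint8, blue, green, red); there is no depth.
- manip.calibration(name): a dict with "vfov" (degrees; the focal length in pixels is half the picture's height over the tangent of half this angle, whatever the lens; pixels are square), "cx", "cy" (the principal point, pixels), "camera_from_world" (4x4, takes a point from world to camera coordinates). Camera axes: x right, y down, z forward; pixel columns grow to the right and rows downward; lengths in m; the calibration is good to about 2 mm. A picture is of the moment at which its call begins. calibration takes no time and is no camera call.
- manip.hand_in(): hands the job in; it is judged then, once.
Trained networks look in the newest picture that a camera, given by its name, has taken for a name from the list of things; names that differ only in an ending like _2 or _b are one class to them, and where a whole thing is asked for, a point or a joint stands for the part that bears it (a point fixed in the world has none). Each returns a list of dicts, best first, with "conf" (0 to 1); they miss things now and then, are a little off and sometimes report something else, mostly with a low value. They report only what shows in the picture. A call takes as long as a camera call. They do not tell look-alikes from the thing itself.
- manip.masks_of(thing, camera): "region" (480x640 bool, what is visible of it) and "centre" ([column, row] in pixels, amid what is visible of it).
The state is a dict: "clock": time; "joint_pos": joint angles; "joint_velocities": joint speeds; "tau": joint torques, N m; "position": TCP position; "ee_rot": TCP orientation; "ft_force": force on the tool from outside, world axes, zero at the start; "torque": the same for the moment, N m; "grip_width": opening from 0.0 (shut) to 1.0 (fully open); "grasp_force": force on a finger pad.
Only numpy, scipy, OpenCV 4.12 (cv2) and the standard library are available. Lean on these libraries where they do the work, as an engineer would, in place of code of your own. Each camera call takes 0.05 s, during which the arm holds its last target. There are 200 camera calls.

### The job

Take the orange-handled stylus out of its white stand and, with its tip, press down the raised half of the yellow rocker on the shaker so that it flips fully over; keep the gripper itself off that switch and leave the other rockers as they are. Then stand the used stylus, tip down, in the blue beaker and let go of it.

Things in the scene. Friction and masses are not known exactly. Their poses are not given: they have to be found in the camera images.
- stylus: Round stylus, 150 mm long, 60 g. Origin at the end of its tip, z runs up to the handle. Steel shaft 12 mm thick with rounded tip from 0 to 85 mm, orange round handle 18 mm thick from 85 to 150 mm; grip it from above at any yaw. It starts upright, 45 mm deep in a loose hole of a fixed white block (60 x 60 mm, 55 mm high), tip 10 mm above the table; pull it straight up.
- beaker: Blue plastic open round beaker, outer diameter 72 mm, 90 mm high, wall 4 mm, floor 5 mm thick, 350 g, loose on the table. Origin at the centre of its underside, z up. The stylus may lean against its rim.
- yellow_switch: Switch with the yellow rocker, one of four in a row 45 mm apart (order varies) on the 60 mm high deck of a fixed cream shaker. Black frame 50 (x) x 34 mm (y). Origin at the centre of its underside, on the deck; x points level, square to the row, towards the shaker's round black plate (centre 107 mm beyond the row, 16 mm above the deck); y along the row; z up.
- yellow_rocker (a joint): 0 = as at the start, 0.44 rad = flipped. Two flat halves, each 20 mm (x) by 25 mm (y), pivot 10 mm above the switch's origin. At 0 the -x half is level, the +x half slopes up to 22 mm above the origin. Press the +x half about 13 mm from the pivot with about 3 N: at 0.44 it lies level on a firm stop, top 13 mm above the origin, -x half raised. It stays where left.
- white_rocker (a joint): The white rocker, same make and size as the yellow one. 0 to 0.44 rad as for the yellow rocker; it starts near 0. Leave as it is.
- green_rocker (a joint): The green rocker, same make and size as the yellow one. 0 to 0.44 rad as for the yellow rocker; it starts near 0. Leave as it is.
- blue_rocker (a joint): The blue rocker, same make and size as the yellow one. 0 to 0.44 rad as for the yellow rocker; it starts near 0.44, already flipped. Leave as it is.
Not all that is in view belongs to the job. There is more than one size of the beaker; the job needs the largest.

How it is judged:
On the way, in this order (a step that is already met when the one before it is completed fails the run):
1. the stylus is lifted out of its stand (height (world z) of stylus above 0.06 m), for 0.1 s.
2. the stylus presses the yellow switch and its rocker flips over (value of joint yellow_rocker above 0.34 rad and contact force between stylus and yellow_switch above 0.3 N), for 0.02 s.
At the end, for the whole second after the job is handed in: Yellow rocker flipped (over 0.34 rad); white and green not (under 0.15), blue still flipped (over 0.29). Stylus at rest in the beaker: tip within 34 mm of its axis, under 30 mm above its underside, lean under 0.9 rad. Beaker upright within 0.15 rad, underside under 20 mm above the table (value of joint yellow_rocker above 0.34 rad and value of joint each of white_rocker, green_rocker below 0.15 rad and value of joint blue_rocker above 0.29 rad and horizontal distance between stylus and beaker below 0.034 m and z of stylus in the frame of beaker between -0.005 and 0.03 m and angle between stylus's own z axis and vertical below 0.9 rad and angle between beaker's own z axis and vertical below 0.15 rad and height (world z) of beaker below 0.02 m and linear speed of stylus below 0.05 m/s); the robot touches nothing.
It fails at once if another rocker is flipped (moved more than about 0.15 rad), even for a moment (not (value of joint each of white_rocker, green_rocker below 0.15 rad and value of joint blue_rocker above 0.29 rad)).
It fails at once if the gripper or arm touches the yellow switch (more than 1 N) (contact force between any of the fingers, the arm and yellow_switch above 1 N).
It fails at once if the beaker is tipped over (leans more than 0.6 rad) (angle between beaker's own z axis and vertical above 0.6 rad).
It also fails if it takes over 45 s, if anything falls off the work surface, if the arm or the gripper's body presses on something with over 40 N, if the wrist force passes 120 N, or if a joint passes its speed limit or range.

## Working session

There is one attempt and no reset: what is moved stays moved. The work goes in short steps, Python scripts to look and compute and a shell command to move; the robot and the scene stay as the last step left them, time stands still between calls to the robot, and variables do not carry over. Pictures are saved under pics/ and viewed, at most 10 in all, crops included, and the job is handed in when it is done.

```bash
ls; mkdir -p pics
python3 - <<'E'
from workcell import manip
import cv2,numpy as np
for c in("scene","top"):
    im=manip.camera(c); cv2.imwrite(f"pics/{c}0.png",im)
    k=manip.calibration(c); print(c,k["vfov"],k["cx"],k["cy"],np.round(k["camera_from_world"],3).tolist())
    for t in("stylus","beaker","yellow_switch"):
        for d in manip.masks_of(t,c): print(t,round(d["conf"],2),np.round(d["centre"]),d["region"].sum())
o=manip.get_obs();print(o)
E
```

```text
pics
scene 55.28417148362167 321.71932568010635 244.23563480355583 [[-0.682, 0.731, -0.008, 0.336], [0.445, 0.407, -0.798, -0.175], [-0.58, -0.547, -0.603, 1.099], [0.0, 0.0, 0.0, 1.0]]
stylus 0.93 [202. 170.] 427
beaker 0.72 [502. 404.] 2442
beaker 0.66 [435. 344.] 4304
beaker 0.66 [463. 300.] 1074
beaker 0.63 [298. 270.] 301
yellow_switch 0.55 [268. 246.] 454
top 47.191721019563836 321.9165269924321 236.61581446902815 [[0.02, -1.0, 0.006, 0.003], [-0.99, -0.02, -0.141, 0.514], [0.141, -0.003, -0.99, 1.195], [0.0, 0.0, 0.0, 1.0]]
stylus 0.63 [457. 227.] 154
beaker 0.87 [222. 267.] 505
beaker 0.84 [168. 214.] 505
beaker 0.68 [214. 217.] 1125
yellow_switch 0.79 [353. 217.] 327
{'clock': 0.4, 'joint_pos': array([ 1.0883802 ,  0.33230088, -0.06466985,  1.46021727,  0.021582  ,
        1.34990047, -0.08848832]), 'joint_velocities': array([ 2.38038194e-04,  2.48268356e-05, -1.32496723e-03, -3.66445845e-03,
       -1.21329270e-03,  1.21394299e-04, -8.32670909e-04]), 'tau': array([-6.00480907e-04, -6.24550653e+01,  4.90135036e-02, -3.91378176e+01,
        1.64276519e-02,  3.66609995e-03,  3.00539625e-05]), 'position': array([ 0.27735508, -0.56006069,  0.30381836]), 'ee_rot': array([ 9.73689064e-01,  2.27880674e-01, -7.96268637e-06, -6.64812086e-05]), 'ft_force': array([ 0.06971109,  0.86370309, -0.39603631]), 'torque': array([-0.02810496,  0.01693881, -0.01904048]), 'grasp_force': 0.0, 'grip_width': 0.997815177694537}
```

View pics/scene0.png

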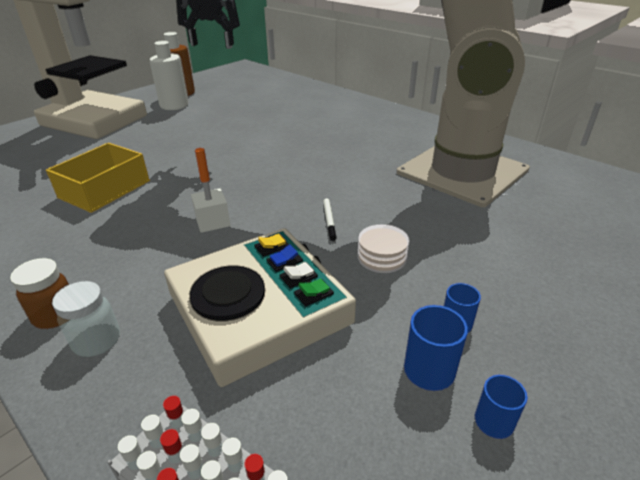

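View pics/top0.png

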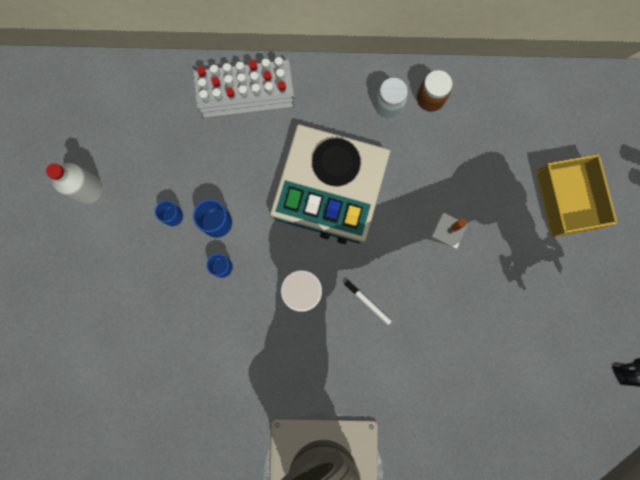

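Scene view: the stylus's orange handle is at (202,165), the yellow rocker at (270,242) at the end of the row next to blue, and the large beaker at (435,345). In the top view these are at (458,226), (353,215) and (213,217).

```bash
cat > h.py <<'E'
import numpy as np,cv2
from workcell import manip
from scipy.optimize import least_squares
K={}
for c in("scene","top"):
    k=manip.calibration(c); f=240/np.tan(np.radians(k["vfov"]/2)); K[c]=(f,k["cx"],k["cy"],np.array(k["camera_from_world"]))
def proj(c,P):
    f,cx,cy,T=K[c]; p=np.atleast_2d(P)@T[:3,:3].T+T[:3,3]
    return np.c_[f*p[:,0]/p[:,2]+cx,f*p[:,1]/p[:,2]+cy]
def tri(uv):  # {cam:(u,v)}
    r=least_squares(lambda P:np.concatenate([(proj(c,P)[0]-uv[c]) for c in uv]),[.5,0,.1])
    return r.x,np.sqrt(np.mean(r.fun**2))
def onplane(c,uv,z):
    return least_squares(lambda P:proj(c,[P[0],P[1],z])[0]-uv,[.5,0]).x
def hue(im,lo,hi,smin=120,vmin=60,box=None):
    m=cv2.inRange(cv2.cvtColor(im,cv2.COLOR_BGR2HSV),(lo,smin,vmin),(hi,255,255))
    if box:
        b=np.zeros_like(m);x0,y0,x1,y1=box;b[y0:y1,x0:x1]=1;m=m*b
    n,l,s,ce=cv2.connectedComponentsWithStats(m)
    i=1+np.argmax(s[1:,4]); return ce[i],s[i],(l==i)
E
cat > m1.py <<'E'
from h import *
im={c:cv2.imread(f"pics/{c}0.png") for c in("scene","top")}
def both(lo,hi,bs,bt,**k):
    a=hue(im["scene"],lo,hi,box=bs,**k);b=hue(im["top"],lo,hi,box=bt,**k)
    P,e=tri({"scene":a[0],"top":b[0]});print(np.round(P,4),"err",round(e,2),a[1],b[1]);return P
print("stylus");both(0,15,(180,130,225,200),(440,210,475,245))
print("yellow");y=both(18,35,(250,225,300,265),(335,195,370,230))
print("blue");b=both(105,130,(260,235,310,270),(320,195,348,225))
print("green");g=both(45,75,(290,265,340,305),(280,180,305,212),vmin=90)
print("beaker");B=both(100,130,(400,300,468,390),(190,195,235,240),smin=100)
d=y-g;print("row",np.linalg.norm(d[:2]),np.arctan2(d[1],d[0]))
def cyl(x,y,r,z0,z1):
    t=np.linspace(0,2*np.pi,60);return np.vstack([np.c_[x+r*np.cos(t),y+r*np.sin(t),0*t+z] for z in(z0,z1)])
def bb(uv): return np.r_[uv.min(0),uv.max(0)]
for nm,r,z0,z1,sb,tb,lo,hi in(("beaker",.036,0,.09,(400,300,468,390),(190,195,235,240),100,130),("stylus",.009,.095,.16,(180,130,225,200),(440,210,475,245),0,15)):
    for cs in(("scene",),("top",),("scene","top")):
        t={c:hue(im[c],lo,hi,smin=90,vmin=40,box=sb if c=="scene" else tb)[1] for c in cs}
        R=least_squares(lambda p:np.concatenate([bb(proj(c,cyl(p[0],p[1],r,z0,z1)))-(t[c][[0,1,0,1]]+np.r_[-.5,-.5,t[c][2]-.5,t[c][3]-.5]) for c in cs]),[.5,0])
        print(nm,cs,np.round(R.x,4),np.round(R.fun,1))
E
python3 m1.py
```

```text
stylus
[ 0.532  -0.2701  0.1272] err 0.14 [195 148  15  34 296] [451 218  15  13 109]
yellow
[ 0.5574 -0.0519  0.072 ] err 0.01 [259 234  27  14 272] [344 205  17  21 263]
blue
[ 0.5707 -0.0095  0.0727] err 0.1 [270 244  28  22 344] [325 199  17  21 243]
green
[0.5917 0.0785 0.074 ] err 0.03 [300 279  30  15 283] [286 189  15  19 200]
beaker
[0.548  0.259  0.0529] err 0.23 [ 404  300   64   90 4542] [ 193  199   39   39 1120]
row 0.13484827404775707 -1.828513154498698
beaker ('scene',) [0.5443 0.2548] [-0.1  2.1  0.1 -1.7]
beaker ('top',) [0.5479 0.2579] [-0.5  0.1  0.5 -0.1]
beaker ('scene', 'top') [0.5458 0.2557] [-0.1  3.   0.2 -0.7  0.4  1.1  1.4  0.8]
stylus ('scene',) [ 0.5332 -0.2669] [-0.3 -0.4  0.3  0.4]
stylus ('top',) [ 0.5326 -0.2699] [-0.3 -0.3  0.2  0.3]
stylus ('scene', 'top') [ 0.5324 -0.2691] [-0.6 -0.9 -0.  -0.2 -0.6 -0.2 -0.2  0.4]
```

```bash
cat > go.py <<'E'
import sys,numpy as np
from workcell import manip
from scipy.spatial.transform import Rotation as R
o=manip.get_obs();t=np.array(list(map(float,sys.argv[1:4])))
print(round(o["clock"],2),"pos",np.round(o["position"],4),"slide cm",np.round(100*R.from_quat(o["ee_rot"]).inv().apply(t-o["position"]),2),"F",np.round(o["ft_force"],1),"w",round(o["grip_width"],3),round(o["grasp_force"],1))
E
python3 -m jog '[{"grip":-1,"slide":[2.5,-1.0,0],"yaw":0},{"grip":-1,"slide":[4.4,-1.8,0],"yaw":0},{"grip":-1,"slide":[4.4,-1.8,0],"yaw":0},{"grip":-1,"slide":[4.4,-1.8,0],"yaw":0},{"grip":-1,"slide":[4.4,-1.8,0],"yaw":0},{"grip":-1,"slide":[4.4,-1.8,0],"yaw":0},{"grip":-1,"slide":[4.4,-1.8,0],"yaw":0},{"grip":-1,"slide":[4.4,-1.8,0],"yaw":0}]'; python3 go.py 0.532 -0.2695 0.189
```

```text
clock: 1.2
position: [0.5164, -0.2889, 0.3042]
ee_rot: [0.974, 0.228, 0.0, 0.0]
ft_force: [0.4, -0.8, -0.4]
grip_width: 0.998
grasp_force: 0.0
1.2 pos [ 0.5164 -0.2889  0.3042] slide cm [ 2.26 -1.05 11.52] F [ 0.4 -0.8 -0.4] w 0.998 0.0
```

```bash
python3 -m jog '[{"grip":-1,"slide":[1.6,-0.7,0],"yaw":0},{"grip":-1,"slide":[0,0,0],"yaw":0},{"grip":-1,"slide":[0,0,0],"yaw":0}]'; python3 go.py 0.532 -0.2695 0.189
```

```text
clock: 1.5
position: [0.5264, -0.2775, 0.3039]
ee_rot: [0.974, 0.228, -0.0, 0.0]
ft_force: [-0.2, -1.2, 0.4]
grip_width: 1.003
grasp_force: 0.0
1.5 pos [ 0.5264 -0.2775  0.3039] slide cm [ 0.86 -0.47 11.49] F [-0.2 -1.2  0.4] w 1.003 0.0
```

```bash
python3 -m jog '[{"grip":-1,"slide":[0.85,-0.45,1.5],"yaw":0},{"grip":-1,"slide":[0,0,2.5],"yaw":0},{"grip":-1,"slide":[0,0,2.5],"yaw":0},{"grip":-1,"slide":[0,0,2.5],"yaw":0},{"grip":-1,"slide":[0,0,2.5],"yaw":0},{"grip":-1,"slide":[0,0,0],"yaw":0},{"grip":-1,"slide":[0,0,0],"yaw":0}]' 50; python3 go.py 0.532 -0.2695 0.189
python3 - <<'E'
from h import *
for c in("scene","top"): cv2.imwrite(f"pics/{c}1.png",manip.camera(c))
a=cv2.imread("pics/scene1.png")[80:260,120:320];b=cv2.imread("pics/top1.png")[140:320,370:570]
cv2.imwrite("pics/v1.png",cv2.resize(np.hstack([a,b]),None,fx=2,fy=2))
E
```

```text
clock: 2.2
position: [0.5318, -0.2697, 0.1887]
ee_rot: [0.974, 0.227, -0.0, -0.0]
ft_force: [-0.8, -1.1, 0.2]
grip_width: 1.003
grasp_force: 0.0
2.2 pos [ 0.5318 -0.2697  0.1887] slide cm [ 0.02 -0.01 -0.03] F [-0.8 -1.1  0.2] w 1.003 0.0
```

View pics/v1.png

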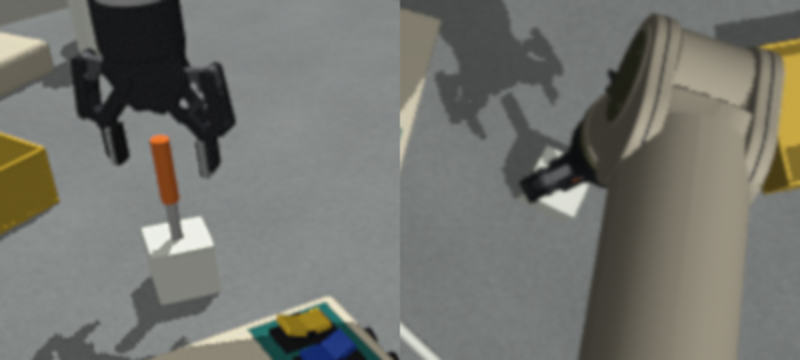

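The handle sits between the open fingers (crop, around (162,170)). I'll close now and lift.

```bash
python3 -m jog '[{"grip":1,"slide":[0,0,0],"yaw":0},{"grip":1,"slide":[0,0,0],"yaw":0},{"grip":1,"slide":[0,0,0],"yaw":0},{"grip":1,"slide":[0,0,0],"yaw":0},{"grip":1,"slide":[0,0,0],"yaw":0},{"grip":1,"slide":[0,0,0],"yaw":0},{"grip":1,"slide":[0,0,0],"yaw":0},{"grip":1,"slide":[0,0,0],"yaw":0}]' 60; python3 -m jog '[{"grip":1,"slide":[0,0,-1],"yaw":0},{"grip":1,"slide":[0,0,-2],"yaw":0},{"grip":1,"slide":[0,0,-2],"yaw":0},{"grip":1,"slide":[0,0,-2.5],"yaw":0},{"grip":1,"slide":[0,0,-2.5],"yaw":0},{"grip":1,"slide":[0,0,-2.5],"yaw":0},{"grip":1,"slide":[0,0,0],"yaw":0},{"grip":1,"slide":[0,0,0],"yaw":0}]'; python3 go.py 0.5711 -0.0555 0.314
python3 - <<'E'
from h import *
for c in("scene","top"): cv2.imwrite(f"pics/{c}2.png",manip.camera(c))
a=cv2.imread("pics/scene2.png")[20:240,120:320];b=cv2.imread("pics/top2.png")[140:360,370:570]
cv2.imwrite("pics/v2.png",cv2.resize(np.hstack([a,b]),None,fx=2,fy=2))
E
```

```text
clock: 3.1
position: [0.5323, -0.2691, 0.1891]
ee_rot: [0.974, 0.228, 0.0, -0.0]
ft_force: [-0.6, 1.4, 3.3]
grip_width: 0.196
grasp_force: 58.5
clock: 3.9
position: [0.5323, -0.2694, 0.3145]
ee_rot: [0.974, 0.228, 0.0, 0.0]
ft_force: [-0.4, -0.3, -1.5]
grip_width: 0.198
grasp_force: 58.7
3.9 pos [ 0.5323 -0.2694  0.3145] slide cm [ 12.97 -17.45   0.04] F [-0.4 -0.3 -1.5] w 0.198 58.7
```

View pics/v2.png

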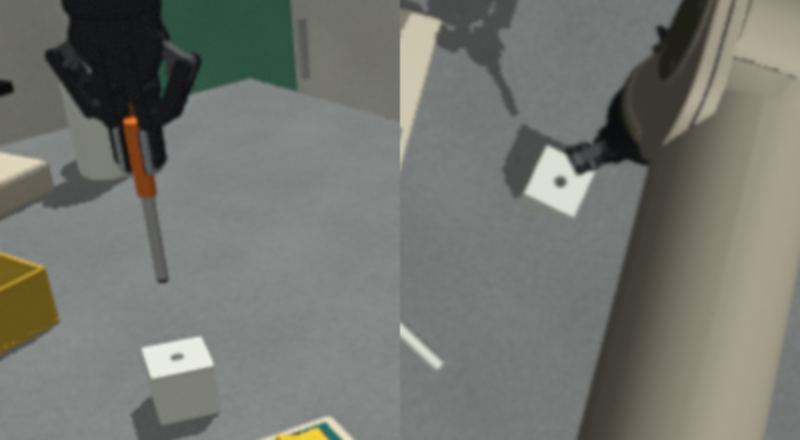

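The stylus is lifted clear, with its tip at about (201,160) in the scene picture, and the hole is empty. Next I compare the tip with what I expect.

```bash
python3 - <<'E'
from h import *
for z in(.1355,.14,.2205,.2855): print(z,proj("scene",[.5323,-.2694,z]).round(1))
print("press pt",proj("scene",[[.5711,-.0555,.08]]).round(1),proj("top",[[.5711,-.0555,.08]]).round(1))
E
python3 -m jog '[{"grip":1,"slide":[1.2,-1.6,0],"yaw":0},{"grip":1,"slide":[2.0,-2.7,0],"yaw":0},{"grip":1,"slide":[2.0,-2.7,0],"yaw":0},{"grip":1,"slide":[2.0,-2.7,0],"yaw":0},{"grip":1,"slide":[2.0,-2.7,0],"yaw":0},{"grip":1,"slide":[2.0,-2.7,0],"yaw":0},{"grip":1,"slide":[1.7,-2.3,0],"yaw":0},{"grip":1,"slide":[0,0,0],"yaw":0}]'; python3 go.py 0.5711 -0.0555 0.274
```

```text
0.1355 [[201.1 160.8]]
0.14 [[200.7 158.6]]
0.2205 [[193.1 116.8]]
0.2855 [[186.2  79.3]]
press pt [[263.8 239.8]] [[354.1 208.3]]
clock: 4.8
position: [0.5707, -0.051, 0.313]
ee_rot: [0.973, 0.231, -0.0, -0.001]
ft_force: [-0.1, -0.4, -1.8]
grip_width: 0.194
grasp_force: 58.7
4.8 pos [ 0.5707 -0.051   0.313 ] slide cm [-0.17  0.43  3.9 ] F [-0.1 -0.4 -1.8] w 0.194 58.7
```

```bash
python3 -m jog '[{"grip":1,"slide":[0,0,1],"yaw":0},{"grip":1,"slide":[0,0,1.5],"yaw":0},{"grip":1,"slide":[0,0,1.4],"yaw":0},{"grip":1,"slide":[0,0,0],"yaw":0},{"grip":1,"slide":[0,0,0],"yaw":0}]'; python3 go.py 0.5711 -0.0555 0.274
python3 - <<'E'
from h import *
im=manip.camera("scene");a=im[140:290,180:380]
cv2.imwrite("pics/v3.png",cv2.resize(a,None,fx=4,fy=4,interpolation=cv2.INTER_CUBIC))
p=manip.get_obs()["position"];print((proj("scene",p-[0,0,.179])-[180,140])*4,(proj("scene",[.5711,-.0555,.077])-[180,140])*4)
E
```

```text
clock: 5.3
position: [0.5704, -0.0567, 0.2742]
ee_rot: [0.974, 0.227, -0.001, -0.0]
ft_force: [0.3, 0.5, 0.9]
grip_width: 0.194
grasp_force: 58.7
5.3 pos [ 0.5704 -0.0567  0.2742] slide cm [ 0.12 -0.07  0.02] F [0.3 0.5 0.9] w 0.194 58.7
[[330.92175838 365.88150556]] [[335.77192528 404.99563224]]
```

View pics/v3.png

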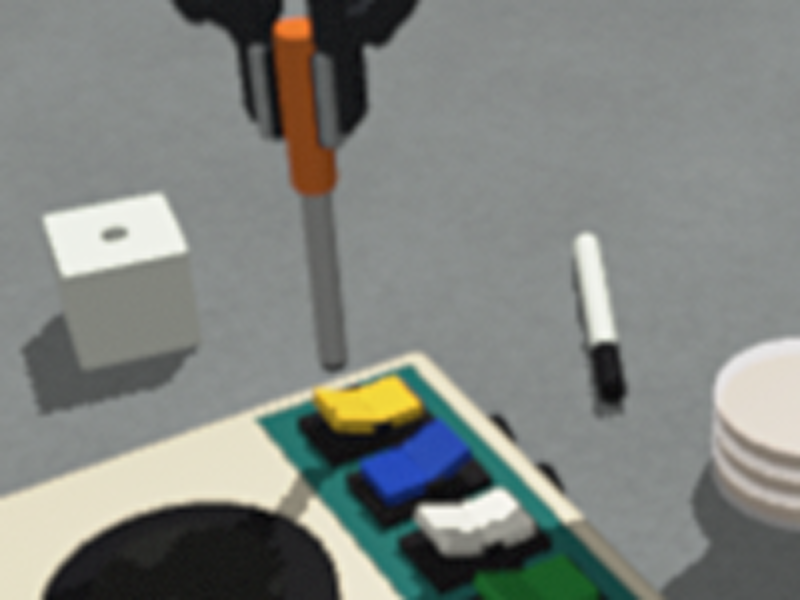

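The tip (332,365 in the crop) is above the raised left half of the yellow rocker (about 340,405). I'll press slowly.

```bash
python3 -m jog '[{"grip":1,"slide":[0.1,-0.05,0.4],"yaw":0},{"grip":1,"slide":[0,0,0.4],"yaw":0},{"grip":1,"slide":[0,0,0.4],"yaw":0},{"grip":1,"slide":[0,0,0.4],"yaw":0},{"grip":1,"slide":[0,0,0.3],"yaw":0},{"grip":1,"slide":[0,0,0.2],"yaw":0},{"grip":1,"slide":[0,0,0],"yaw":0}]'; python3 go.py 0.5711 -0.0555 0.252
```

```text
clock: 6.05
position: [0.5715, -0.0552, 0.254]
ee_rot: [0.974, 0.228, 0.0, 0.0]
ft_force: [1.3, 0.0, 0.9]
grip_width: 0.194
grasp_force: 59.1
6.05 pos [ 0.5715 -0.0552  0.254 ] slide cm [-0.05  0.01  0.2 ] F [1.3 0.  0.9] w 0.194 59.1
```

```bash
python3 -m jog '[{"grip":1,"slide":[0,0,0.1],"yaw":0},{"grip":1,"slide":[0,0,0.1],"yaw":0},{"grip":1,"slide":[0,0,0.1],"yaw":0},{"grip":1,"slide":[0,0,0],"yaw":0}]'; python3 go.py 0.5711 -0.0555 0.252
python3 - <<'E'
from h import *
im=manip.camera("scene");a=im[160:280,220:380]
cv2.imwrite("pics/v4.png",cv2.resize(a,None,fx=4,fy=4,interpolation=cv2.INTER_CUBIC))
E
```

```text
clock: 6.45
position: [0.5718, -0.0552, 0.2518]
ee_rot: [0.974, 0.228, 0.001, 0.0]
ft_force: [-0.3, 0.8, 7.6]
grip_width: 0.196
grasp_force: 59.7
6.45 pos [ 0.5718 -0.0552  0.2518] slide cm [-0.08 -0.   -0.02] F [-0.3  0.8  7.6] w 0.196 59.7
```

View pics/v4.png

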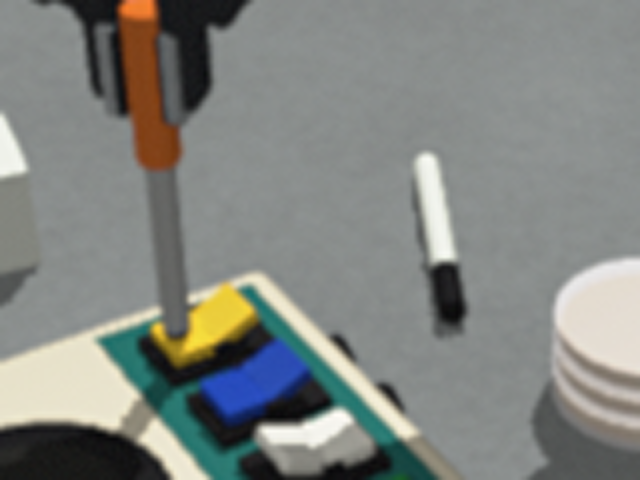

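The yellow rocker is now flipped like blue, with the tip at (175,330) in the crop and 7.6 N against the stop. I'll press slightly more, then lift.

```bash
python3 -m jog '[{"grip":1,"slide":[0,0,0.1],"yaw":0},{"grip":1,"slide":[0,0,0],"yaw":0},{"grip":1,"slide":[0,0,-0.8],"yaw":0},{"grip":1,"slide":[0,0,-2],"yaw":0},{"grip":1,"slide":[0,0,-2.5],"yaw":0},{"grip":1,"slide":[0,0,-2.5],"yaw":0},{"grip":1,"slide":[0,0,-1],"yaw":0},{"grip":1,"slide":[0,0,0],"yaw":0}]'; python3 go.py 0.547 0.257 0.335
```

```text
clock: 7.3
position: [0.5716, -0.0551, 0.3387]
ee_rot: [0.974, 0.228, 0.001, 0.0]
ft_force: [0.1, 0.2, -1.2]
grip_width: 0.196
grasp_force: 59.0
7.3 pos [ 0.5716 -0.0551  0.3387] slide cm [ 11.65 -29.06   0.36] F [ 0.1  0.2 -1.2] w 0.196 59.0
```

```bash
python3 -m jog '[{"grip":1,"slide":[0.8,-2.0,0],"yaw":0},{"grip":1,"slide":[1.6,-4.0,0],"yaw":0},{"grip":1,"slide":[1.6,-4.0,0],"yaw":0},{"grip":1,"slide":[1.6,-4.0,0],"yaw":0},{"grip":1,"slide":[1.6,-4.0,0],"yaw":0},{"grip":1,"slide":[1.6,-4.0,0],"yaw":0},{"grip":1,"slide":[1.6,-4.0,0],"yaw":0},{"grip":1,"slide":[1.2,-3.0,0],"yaw":0}]'; python3 -m jog '[{"grip":1,"slide":[0,0,0],"yaw":0},{"grip":1,"slide":[0,0,0],"yaw":0},{"grip":1,"slide":[0,0,0],"yaw":0}]'; python3 go.py 0.547 0.257 0.19
```

```text
clock: 8.1
position: [0.5452, 0.2589, 0.336]
ee_rot: [0.973, 0.229, -0.001, -0.0]
ft_force: [0.0, -0.1, -0.8]
grip_width: 0.194
grasp_force: 58.9
clock: 8.4
position: [0.5469, 0.2547, 0.3367]
ee_rot: [0.974, 0.227, -0.001, 0.001]
ft_force: [-0.8, -0.9, -1.6]
grip_width: 0.195
grasp_force: 58.9
8.4 pos [0.5469 0.2547 0.3367] slide cm [ 0.14 -0.21 14.67] F [-0.8 -0.9 -1.6] w 0.195 58.9
```

```bash
python3 -m jog '[{"grip":1,"slide":[0.1,-0.2,1.5],"yaw":0},{"grip":1,"slide":[0,0,2.0],"yaw":0},{"grip":1,"slide":[0,0,1.0],"yaw":0},{"grip":1,"slide":[0,0,0],"yaw":0}]'; python3 go.py 0.547 0.257 0.188
python3 - <<'E'
from h import *
im=manip.camera("scene");a=im[210:410,340:560]
cv2.imwrite("pics/v5.png",cv2.resize(a,None,fx=3,fy=3,interpolation=cv2.INTER_CUBIC))
E
```

```text
clock: 8.8
position: [0.5462, 0.2572, 0.2907]
ee_rot: [0.974, 0.227, -0.002, 0.0]
ft_force: [-0.2, -0.2, -0.9]
grip_width: 0.194
grasp_force: 58.9
8.8 pos [0.5462 0.2572 0.2907] slide cm [ 0.09  0.05 10.27] F [-0.2 -0.2 -0.9] w 0.194 58.9
```

View pics/v5.png

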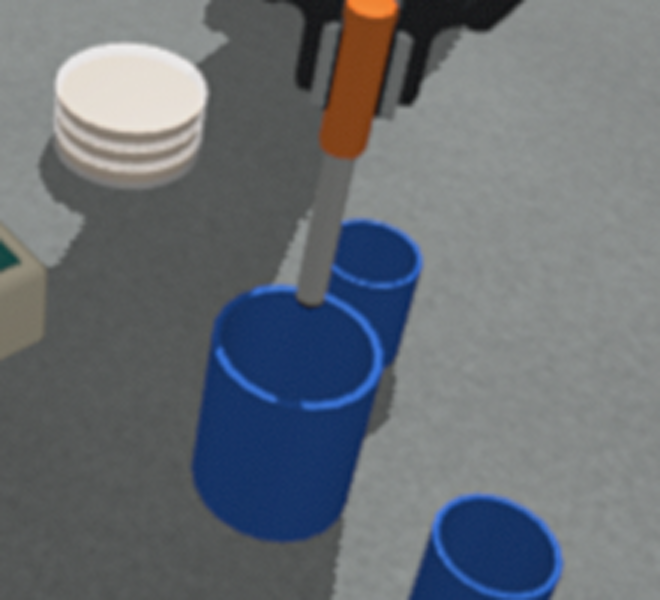

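The tip (310,303) will enter close to the middle of the large beaker's mouth (297,347). I'll lower it.

```bash
python3 -m jog '[{"grip":1,"slide":[0,0,1.5],"yaw":0},{"grip":1,"slide":[0,0,2.5],"yaw":0},{"grip":1,"slide":[0,0,2.5],"yaw":0},{"grip":1,"slide":[0,0,2.0],"yaw":0},{"grip":1,"slide":[0,0,1.0],"yaw":0},{"grip":1,"slide":[0,0,0.5],"yaw":0},{"grip":1,"slide":[0,0,0.2],"yaw":0},{"grip":1,"slide":[0,0,0],"yaw":0}]'; python3 go.py 0.547 0.257 0.186
```

```text
clock: 9.65
position: [0.5469, 0.2586, 0.1915]
ee_rot: [0.974, 0.228, 0.001, -0.0]
ft_force: [0.6, -0.1, -0.5]
grip_width: 0.196
grasp_force: 58.9
9.65 pos [0.5469 0.2586 0.1915] slide cm [-0.07  0.15  0.55] F [ 0.6 -0.1 -0.5] w 0.196 58.9
```

```bash
python3 -m jog '[{"grip":1,"slide":[0,0,0.4],"yaw":0},{"grip":1,"slide":[0,0,0],"yaw":0},{"grip":-1,"slide":[0,0,0],"yaw":0},{"grip":-1,"slide":[0,0,0],"yaw":0},{"grip":-1,"slide":[0,0,0],"yaw":0},{"grip":-1,"slide":[0,0,0],"yaw":0},{"grip":-1,"slide":[0,0,-1.0],"yaw":0},{"grip":-1,"slide":[0,0,-2],"yaw":0}]'; python3 -m jog '[{"grip":-1,"slide":[0,0,-3],"yaw":0},{"grip":-1,"slide":[0,0,-3],"yaw":0},{"grip":-1,"slide":[0,0,-3],"yaw":0},{"grip":-1,"slide":[0,0,-2],"yaw":0},{"grip":-1,"slide":[0,0,0],"yaw":0},{"grip":-1,"slide":[0,0,0],"yaw":0},{"grip":-1,"slide":[0,0,0],"yaw":0},{"grip":-1,"slide":[0,0,0],"yaw":0}]'
python3 - <<'E'
from h import *
cv2.imwrite("pics/scene6.png",manip.camera("scene"))
E
```

```text
clock: 10.45
position: [0.546, 0.258, 0.2165]
ee_rot: [0.974, 0.228, -0.001, 0.0]
ft_force: [0.4, 0.3, 1.1]
grip_width: 1.001
grasp_force: 0.0
clock: 11.25
position: [0.5464, 0.2582, 0.326]
ee_rot: [0.974, 0.228, -0.001, 0.0]
ft_force: [0.6, -0.8, -0.9]
grip_width: 0.999
grasp_force: 0.0
```

View pics/scene6.png

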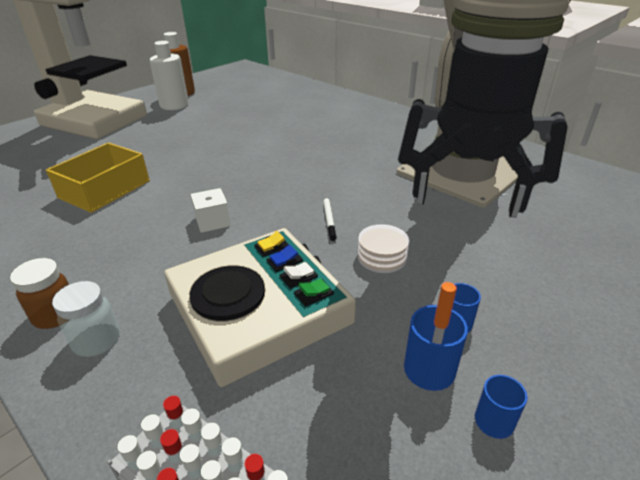

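The stylus stands in the large beaker (handle at 446,305), the beaker is upright, yellow is flipped, and the gripper is clear. I'll let it settle and then hand in.

```bash
for i in 1 2; do python3 -m jog '[{"grip":-1,"slide":[0,0,0],"yaw":0},{"grip":-1,"slide":[0,0,0],"yaw":0},{"grip":-1,"slide":[0,0,0],"yaw":0},{"grip":-1,"slide":[0,0,0],"yaw":0},{"grip":-1,"slide":[0,0,0],"yaw":0},{"grip":-1,"slide":[0,0,0],"yaw":0},{"grip":-1,"slide":[0,0,0],"yaw":0},{"grip":-1,"slide":[0,0,0],"yaw":0}]' >/dev/null
python3 - <<'E'
from h import *
print(hue(manip.camera("scene"),0,15,box=(395,255,500,345))[:2],hue(cv2.imread("pics/scene6.png"),0,15,box=(395,255,500,345))[:2])
E
done
python3 -c "
from workcell import manip
print(manip.hand_in())"
```

```text
(array([444.62128326, 304.56494523]), array([434, 282,  22,  47, 639], dtype=int32)) (array([444.60625 , 304.596875]), array([434, 282,  22,  47, 640], dtype=int32))
(array([444.60625 , 304.596875]), array([434, 282,  22,  47, 640], dtype=int32)) (array([444.60625 , 304.596875]), array([434, 282,  22,  47, 640], dtype=int32))
the job is handed in; nothing more can be done
None
```

The yellow rocker is flipped, the other rockers look unchanged in the last picture, and the stylus stands at rest, released, in the largest blue beaker; the job is handed in, but no verdict came back.

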